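# Sticker the next acetate blank onto the seasoning stack

## Task

Add a layer to the seasoning stack of acetate blanks: lay the two loose square wooden sticks across the blank already there, each squarely above one of the sticks underneath it, then set the other full-length blank gently on them, without letting it drop, so that it lies level and lined up with the blank below. Do not shift the layer already on the stack, and leave the thin lath, the short offcut, the spectacles, the pliers and the jar where they lie.

Things in the scene. Friction and masses are not known exactly. Their poses are not given: they have to be found in the camera images.
- stick_1_mid (a point): square beech stick 14 x 14 mm in section and 96 mm long (plain pale wood), one of the two loose ones lying on the black rubber mat, about 14 g; sticks and lath lie side by side there at least 55 mm apart between centres; the point is its centre, y runs along its length, z up
- stick_2_mid (a point): square beech stick 14 x 14 mm in section and 96 mm long (plain pale wood), one of the two loose ones lying on the black rubber mat, about 14 g; identical to the first and interchangeable with it; the point is its centre, y runs along its length, z up
- board_mid (a point): full-length blank of mottled brown acetate, 165 x 56 x 8 mm, about 100 g, lying flat on the felt mat: the next layer; the point is its centre, x runs along its length, y across its width, z up
- low_board_mid (a point): identical acetate blank, 165 x 56 x 8 mm, lying loose on two sticks on the seasoning stack, its top 40 mm above the bench; the point is its centre, x along its length, y across, z up
- low_stick_1_mid (a point): square beech stick 14 x 14 mm in section and 96 mm long (plain pale wood), one of the two under the blank of the stack; the point is its centre, y runs along its length, z up; it lies loose across under the blank near one end, about 20 mm of it showing on each side
- low_stick_2_mid (a point): square beech stick 14 x 14 mm in section and 96 mm long (plain pale wood), one of the two under the blank of the stack; the point is its centre, y runs along its length, z up; it lies near the other end of the blank, 90 to 116 mm from the first
- base_top (a point): centre of the top face of the white laminated base board of the stack, 210 x 125 mm, top 18 mm above the bench, fixed; x along its length. From the bench up: base top 18, stick 32, blank 40, next sticks 54, next blank 62 mm
- lath_mid (a point): thin flat lath, 24 x 5 mm in section and 96 mm long, of the same wood, lying beside the two square sticks; wrong thickness, stays where it is; centre, y along its length
- offcut_mid (a point): short offcut of the same acetate, 66 x 56 x 8 mm, lying on the felt mat beside the full-length blank, over 35 mm clear of it; stays where it is; centre
- rubber_mat: black rubber mat 220 x 230 mm, 3 mm thick, fixed to the bench, to one side of the stack (left or right); the two sticks and the lath lie on it; origin under its centre
- felt_mat: grey felt mat 220 x 230 mm, 3 mm thick, fixed to the bench, on the other side of the stack; the blank and the offcut lie on it; origin under its centre
- spectacles_mid (a point): bystander: finished spectacles lying upside down on the far side, to the right of the jar, about 145 x 140 mm and 50 mm high; between the temples
- pliers_mid (a point): bystander: pliers with orange handles, 170 mm long, 12 mm high, lying beyond the stack; their middle
- jar_mid (a point): bystander: small lidded jar, 48 mm across, 50 mm high, beyond the stack; its centre
Things that resemble listed ones, but are neither listed nor needed, are in the scene too. What is shaped like the part that bears board_mid but blue is not meant.

How it is judged:
By the outcome, as a careful person would: the job done as asked, in the order asked, and still so for the second after the job is handed in, with the robot touching nothing.
It also fails if it takes over 70 s, if anything falls off the work surface, if the arm or the gripper's body presses on something with over 40 N, if the wrist force passes 120 N, or if a joint passes its speed limit or range.

## Robot

A 6-joint arm with a two-finger parallel gripper is mounted at the origin on the work surface. World frame = base frame: x ahead of the robot, y to its left, z up, the work surface at z = 0. Lengths are in m, angles in rad, forces in N, time in s.
With the tool pointing down it reaches from about 0.275 to 0.975 m from the base axis. Payload 8.4 kg.
Tool frame: the origin (TCP) lies midway between the tips of the shut fingers; the grasp point (between the pads) lies 19 mm behind it; z points along the fingers, y is the line along which they close (so a half turn about z gives the same grasp; the last joint's range is limited). The gripper opens to 92 mm and grips with 3 to 60 N. Pads are 20 mm wide; open, the fingers measure 128 mm over their backs; the gripper's body (75 mm by 189 mm) begins 69 mm behind the grasp point.
Start: joints at [1.147, 0.353, 1.633, -0, 1.155, -0.002], TCP at [0.256, 0.57, 0.215] pointing down, gripper open.
Joint ranges: [-2.63, 2.63], [-0.92, 2.1], [0.06, 2.66], [-1.3, 4.44], [0, 2.69], [-3.02, 3.02]. Speed limits (rad/s): [2.22, 2.22, 2.79, 3.14, 3.14, 3.14].

## Interface

Orientations are given as a unit quaternion [x, y, z, w].
In Python, from rig import env gives the robot as it stands.
- The arm moves only by the tool move_arm, never from a script. Its argument "moves" is a list of rows, each an object of numbers: "tx", "ty", "tz": the shift along the tool's x, y, z in units of 250 mm (1.0 is 250 mm); "yaw": the turn about the tool's z in units of 6 degrees (1.0 is 6 degrees). In form: [{"tx": .., "ty": .., "tz": .., "yaw": ..}, ...]. A call has 1 to 12 rows; each row shifts and turns the commanded pose from where the row before left it, along the tool's axes as they then stand; what a row does not reach is not made up. A row lasts 1/10 s, in which the tool goes at most 50 mm and 8.59 degrees, less where a joint would pass 70% of its speed; a pose out of reach is approached as far as the arm can. A call with a number of a shift or a turn outside -1 to 1 is refused whole. A call with a gripper value outside its range is refused whole. "gripper" is the opening, from -1 (shut) to 1 (fully open), set as the call begins (left out, the last holds). The fingers move at their own pace and stop on an object; the grip force is fixed at half the most. Time passes only in rows, so rows that do not move let the fingers close. It gives the time, the measured TCP pose, the force, the opening and the grip force at its end, in the units of the state.
- env.get_obs(): the state, without advancing time (a new reading comes with each control period).
- env.get_image(name): name is "side" or "top"; returns a dict with "color" (400x640x3 uint8, red, green, blue), "z_map" (400x640 float32, m along the optical axis (not along the pixel's ray), 0 where there is no reading), "camera_matrix" (3x3 intrinsics, pixels), "world_from_camera" (4x4, takes a point from camera to world coordinates). Camera axes: x right, y down, z forward; pixel columns grow to the right and rows downward; lengths in m; the calibration is good to about 2 mm. A picture is of the moment at which its call begins.
- env.job_done(): hands the job in; it is judged then, once.
The state is a dict: "clock": time; "joint_pos": joint angles; "qd": joint speeds; "tau": joint torques, N m; "tcp_pos": TCP position; "tcp_rot": TCP orientation; "force": force on the tool from outside, world axes, zero at the start; "ft_torque": the same for the moment, N m; "width": finger opening in m; "grasp_force": force on a finger pad.
Only numpy, scipy, OpenCV 4.12 (cv2) and the standard library are available. Lean on these libraries where they do the work, as an engineer would, in place of code of your own. Each camera call takes 0.05 s, during which the arm holds its last target. There are 200 camera calls.

## Working session

There is one attempt and no reset: what is moved stays moved. The work goes in short steps, Python scripts to look and compute and a tool call to move; the robot and the scene stay as the last step left them, time stands still between calls to the robot, and variables do not carry over. Pictures are saved under pics/ and viewed, at most 10 in all, crops included, and the job is handed in when it is done.

Besides the shell and the picture viewer there is one more tool, called after "Request:" as name(argument=value, ...) on one line, values as JSON. move_arm: Moves the arm, as the interface text tells. Its arguments: {"type":"object","properties":{"moves":{"type":"array","items":{"type":"object","properties":{"tx":{"type":"number"},"ty":{"type":"number"},"tz":{"type":"number"},"yaw":{"type":"number"}}}},"gripper":{"type":"number"}},"required":["moves"]}

```bash
mkdir -p pics; ls
python3 - <<'E'
from rig import env
import cv2,numpy as np
o=env.get_obs();print({k:np.round(v,3) for k,v in o.items()})
for n in("top","side"):
    im=env.get_image(n);cv2.imwrite(f"pics/{n}0.png",im["color"][:,:,::-1]);np.savez(f"{n}0.npz",**im)
    print(n,im["camera_matrix"].round(1).tolist(),im["world_from_camera"].round(3).tolist())
E
```

```text
pics
{'clock': np.float64(0.0), 'joint_pos': array([ 1.147,  0.354,  1.634, -0.   ,  1.155, -0.002]), 'qd': array([-0.   , -0.001, -0.001, -0.   ,  0.001, -0.001]), 'tau': array([ 1.0000e-03, -5.9385e+01, -3.3423e+01,  7.0000e-02,  2.4000e-02,
       -0.0000e+00]), 'tcp_pos': array([0.256, 0.57 , 0.214]), 'tcp_rot': array([ 0.209,  0.978, -0.001, -0.   ]), 'force': array([ 0.279, -0.437,  0.437]), 'ft_torque': array([ 0.03 ,  0.052, -0.004]), 'grasp_force': np.float64(0.0), 'width': np.float64(0.092)}
top [[404.8, 0.0, 319.4], [0.0, 404.8, 200.4], [0.0, 0.0, 1.0]] [[-0.068, -0.976, 0.207, 0.296], [-0.998, 0.067, -0.01, -0.026], [-0.005, -0.207, -0.978, 1.041], [0.0, 0.0, 0.0, 1.0]]
side [[406.6, 0.0, 322.8], [0.0, 406.6, 200.6], [0.0, 0.0, 1.0]] [[0.739, -0.513, 0.437, 0.017], [-0.674, -0.573, 0.467, -0.565], [0.011, -0.64, -0.769, 0.918], [0.0, 0.0, 0.0, 1.0]]
```

View pics/top0.png

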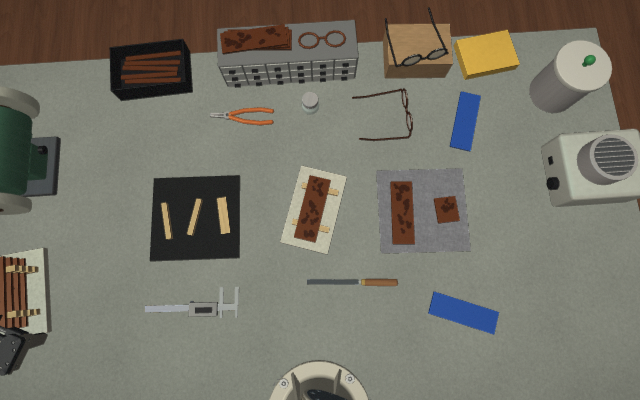

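View pics/side0.png

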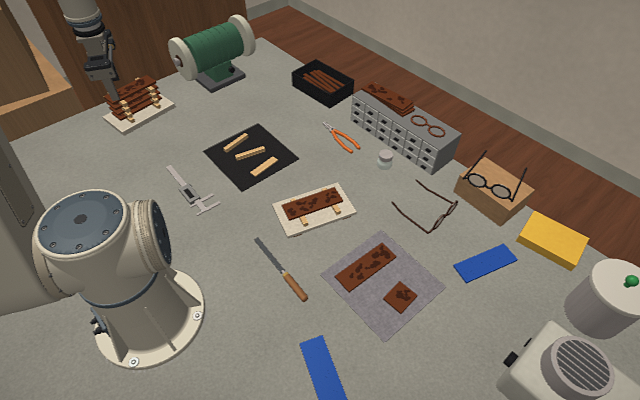

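The top picture shows loose candidates on the black mat at (167,221), (195,217) and (223,215). The last is wider, so it is probably the lath. The stack blank is at (312,209), the loose blank at (402,212) and the offcut at (447,209). Decoys are the spare stack at (20,290), the blank on the cabinet at (255,40) and the blue bars at (465,120) and (463,312). The side picture agrees. Next I measure them.

```bash
cat > h.py <<'E'
import cv2,numpy as np
def shot(n,env):
    return env.get_image(n)
def rect(im,z,x0,x1,y0,y1,s=0.0005):
    """rectify colour & depth-height onto plane z; rows: x decreasing, cols: y decreasing"""
    K=np.array(im["camera_matrix"]);T=np.linalg.inv(im["world_from_camera"])
    w=int((y1-y0)/s);h=int((x1-x0)/s)
    Y,X=np.meshgrid(y1-(np.arange(w)+.5)*s,x1-(np.arange(h)+.5)*s)
    P=np.stack([X,Y,np.full_like(X,z),np.ones_like(X)],-1)@T.T
    u=(P[...,:3]@K.T);u=u/u[...,2:]
    u=u.astype(np.float32)
    c=cv2.remap(im["color"],u[...,0],u[...,1],cv2.INTER_LINEAR)
    # height map
    d=im["z_map"];vv,uu=np.mgrid[:d.shape[0],:d.shape[1]]
    pc=np.stack([(uu-K[0,2])/K[0,0]*d,(vv-K[1,2])/K[1,1]*d,d],-1)
    R=np.array(im["world_from_camera"]);H=(pc@R[:3,:3].T+R[:3,3])[...,2].astype(np.float32)
    return c,cv2.remap(H,u[...,0],u[...,1],cv2.INTER_LINEAR)
def blobs(mask,x1,y1,s=0.0005,amin=500e-6):
    out=[]
    n,l,st,_=cv2.connectedComponentsWithStats(mask.astype(np.uint8))
    for i in range(1,n):
        if st[i,4]*s*s<amin: continue
        p=np.argwhere(l==i).astype(np.float32)
        p=np.stack([x1-(p[:,0]+.5)*s,y1-(p[:,1]+.5)*s],1).astype(np.float32)
        (c,(a,b),t)=cv2.minAreaRect(p*1000)
        if a<b:a,b=b,a;t+=90
        out.append((np.round(c,1),round(a,1),round(b,1),round((t+90)%180-90,1),(p.mean(0)*1000).round(1),l==i))
    return out
def pale(c): # wood
    h=cv2.cvtColor(c,cv2.COLOR_RGB2HSV);return (h[...,2]>130)&(h[...,1]>60)&(h[...,0]>10)&(h[...,0]<30)
def brown(c):
    c=c.astype(int);return (c[...,0]-c[...,2]>22)&(c[...,0]<165)
E
python3 - <<'E'
from h import *
for n in("top","side"):
    im=dict(np.load(f"{n}0.npz"))
    for nm,z,f,r in(("sticks",.017,pale,(.2,.5,.12,.42)),("lowboard",.04,brown,(.2,.5,-.1,.1)),("felt",.011,brown,(.2,.5,-.42,-.13)),("lowst",.032,pale,(.2,.5,-.1,.1))):
        c,H=rect(im,z,*r)
        for b in blobs(f(c),r[1],r[3],amin=100e-6):
            hh=H[b[5]];print(n,nm,b[:5],"H",np.percentile(hh,[10,50,90]).round(4))
        if n=="top":cv2.imwrite(f"pics/r_{nm}.png",c[:,:,::-1])
a=[cv2.imread(f"pics/r_{k}.png") for k in("sticks","lowboard","felt")]
a=cv2.hconcat(a);cv2.imwrite("pics/crop1.png",cv2.resize(a,None,fx=.5,fy=.5) if a.shape[1]>1600 else cv2.resize(a,(800,int(a.shape[0]*800/a.shape[1]))))
E
```

```text
top sticks (array([470.8, 358.1]), 60.6, 14.1, 8.7, array([470.8, 358.3], dtype=float32)) H [0.0133 0.0156 0.0173]
top sticks (array([474.6, 294.1]), 55.9, 14.4, -15.3, array([474.1, 294.3], dtype=float32)) H [0.0137 0.0155 0.0171]
top sticks (array([472.8, 211.8]), 56.4, 23.6, 5.9, array([472.7, 212. ], dtype=float32)) H [0.0046 0.0063 0.0082]
top lowboard (array([459.1,  -5.9]), 103.4, 61.9, -16.7, array([455.3,  -6. ], dtype=float32)) H [0.0359 0.0387 0.0403]
top felt (array([ 444.6, -245.3]), 114.5, 58.2, -3.9, array([ 443.8, -245.2], dtype=float32)) H [0.0079 0.0098 0.0115]
top felt (array([ 468.3, -361.9]), 65.4, 58.8, 2.5, array([ 468. , -361.6], dtype=float32)) H [0.0076 0.0097 0.0116]
top felt (array([ 296.5, -172.9]), 86.8, 18.5, 85.9, array([ 296.6, -172.7], dtype=float32)) H [0.0091 0.0158 0.018 ]
top lowst (array([462. ,  30.1]), 20.2, 15.2, -16.7, array([460.2,  30.4], dtype=float32)) H [0.0241 0.0304 0.0325]
top lowst (array([438.6, -41.9]), 26.6, 19.0, 71.6, array([437.3, -41.4], dtype=float32)) H [0.0251 0.0301 0.0324]
side sticks (array([469.2, 358.3]), 64.3, 16.7, 
[... 673 characters left out ...]
rd (array([387.4, -74.3]), 23.7, 5.6, -19.0, array([387.9, -74.3], dtype=float32)) H [-0.0005  0.002   0.0059]
side felt (array([ 443.7, -246.4]), 116.4, 58.5, -3.9, array([ 443. , -246.6], dtype=float32)) H [0.009  0.0108 0.0123]
side felt (array([ 467.2, -363. ]), 67.9, 57.8, 2.8, array([ 467.3, -363. ], dtype=float32)) H [0.0088 0.0107 0.0122]
side felt (array([ 296.2, -174.1]), 89.4, 20.6, 85.7, array([ 296.2, -173.5], dtype=float32)) H [0.0086 0.0165 0.0187]
side lowst (array([461.7,  31.5]), 81.1, 15.0, -12.9, array([461.5,  31. ], dtype=float32)) H [0.026  0.0326 0.0392]
side lowst (array([434.9, -45.2]), 36.1, 21.3, 76.5, array([435.7, -42.4], dtype=float32)) H [0.0221 0.0316 0.0334]
```

View pics/crop1.png

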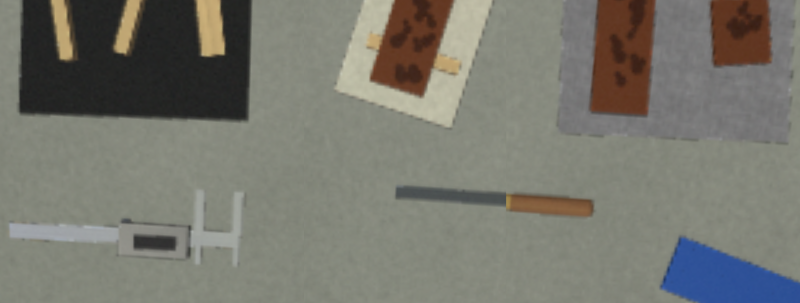

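The crop cuts off the far ends, but it confirms the choices: two square sticks about 16 mm high, and a lath 24 mm wide and about 6 mm high. I shift the window and measure again.

```bash
cat > meas.py <<'E'
from h import *
def run(tag,items=None,ns=("top","side")):
    for n in ns:
        im=dict(np.load(f"{n}{tag}.npz"))
        for nm,z,f,r in(("sticks",.017,pale,(.38,.62,.17,.42)),("lowboard",.04,brown,(.36,.62,-.09,.07)),("felt",.011,brown,(.36,.62,-.42,-.17)),("lowst",.032,pale,(.36,.62,-.12,.1)),("base",.018,lambda c:(c.min(-1)>178),(.35,.62,-.12,.12))):
            if items and nm not in items: continue
            c,H=rect(im,z,*r)
            for b in blobs(f(c),r[1],r[3],amin=100e-6):
                hh=H[b[5]];print(n,nm,b[0],b[1:4],b[4],"H",np.percentile(hh,[10,50,90]).round(4))
            cv2.imwrite(f"pics/{n}{tag}_{nm}.png",c[:,:,::-1])
if __name__=="__main__":
    import sys
    run("0")
    a=[cv2.resize(cv2.imread(f"pics/top0_{k}.png"),None,fx=.8,fy=.8) for k in("lowst",)]+[cv2.resize(cv2.imread(f"pics/side0_{k}.png"),None,fx=.8,fy=.8) for k in("lowst",)]
    cv2.imwrite("pics/crop2.png",cv2.hconcat(a))
E
python3 meas.py
```

```text
top sticks [493.8 288.9] (95.6, 14.4, -15.1) [493.7 289. ] H [0.0134 0.0154 0.017 ]
top sticks [492.  213.9] (95.1, 23.9, 5.8) [492.2 213.9] H [0.0047 0.0064 0.0083]
top sticks [488.2 360.7] (95.8, 14.2, 8.5) [488.2 360.9] H [0.0134 0.0156 0.0173]
top lowboard [488.1 -23.4] (168.6, 92.5, -17.7) [490.9 -16.5] H [0.0347 0.0387 0.0403]
top felt [ 470. -247.] (165.5, 58.2, -3.9) [ 470.  -246.9] H [0.0078 0.0098 0.0115]
top felt [ 469.2 -361.9] (67.4, 58.8, 2.6) [ 469.2 -361.8] H [0.0074 0.0096 0.0116]
top lowst [557.2  -1.7] (53.0, 17.1, -24.1) [ 5.537e+02 -3.000e-01] H [0.0224 0.0297 0.0317]
top lowst [531.4 -71.6] (27.1, 18.9, 72.3) [530.9 -71.3] H [0.0246 0.0308 0.0328]
top lowst [462.   30.1] (20.2, 15.2, -16.7) [460.2  30.4] H [0.0241 0.0304 0.0325]
top lowst [438.6 -41.9] (26.6, 19.0, 71.6) [437.3 -41.4] H [0.0251 0.0301 0.0324]
side sticks [493.3 289.1] (98.4, 17.6, -14.5) [492.5 289.1] H [0.0129 0.0159 0.0184]
side sticks [488.6 208.5] (97.0, 26.0, 5.7) [488.5 208.2] H [0.0057 0.0076 0.0091]
side sticks [486.8 361.1] (100.0, 16.8, 8.8) [487.3 360.9] H [0.0135 0.0164 0.0184]
side lowboard [485.1 -30.9] (169.1, 93.7, -19.3) [489.  -19.2] H [0.0353 0.0397 0.0413]
side lowboard [411.9 -73.5] (102.2, 13.6, -25.7) [410.4 -73. ] H [0.0146 0.016  0.0173]
side lowboard [427.1 -59.2] (16.3, 14.8, 77.5) [425.9 -61.1] H [0.0192 0.0242 0.0298]
side lowboard [387.4 -74.3] (23.7, 5.6, -19.0) [387.9 -74.3] H [-0.0005  0.002   0.0059]
side felt [ 469.1 -248.1] (167.3, 58.8, -3.9) [ 469.1 -248.2] H [0.009  0.0108 0.0123]
side felt [ 468.2 -362.9] (69.8, 57.8, 2.8) [ 468.6 -363.2] H [0.0085 0.0107 0.0121]
side lowst [504.2  13.3] (169.5, 35.4, -25.3) [508.6  14.6] H [0.0247 0.0326 0.0394]
side lowst [528.3 -75.1] (37.3, 20.6, 72.1) [529.1 -72.6] H [0.0215 0.0308 0.0328]
side lowst [434.9 -45.2] (36.1, 21.3, 76.5) [435.7 -42.4] H [0.0221 0.0316 0.0334]
```

View pics/crop2.png

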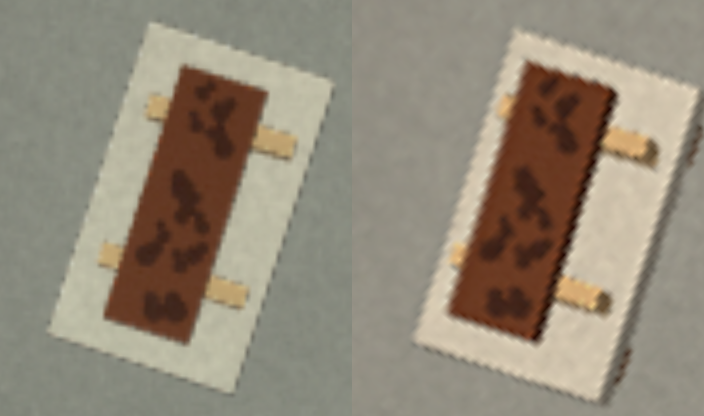

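```bash
cat > stack.py <<'E'
from h import *
def board(im,z,r=(.36,.62,-.12,.1)):
    c,H=rect(im,z,*r);h=cv2.cvtColor(c,cv2.COLOR_RGB2HSV)
    m=((h[...,0]<=11)|(h[...,0]>172))&(h[...,1]>90)&(h[...,2]<150)&(H>z-.005)
    m=cv2.morphologyEx(m.astype(np.uint8),cv2.MORPH_OPEN,np.ones((9,9)))
    return blobs(m,r[1],r[3],amin=3e-3)
def ends(im,z,r=(.36,.62,-.12,.1)):
    c,H=rect(im,z,*r);h=cv2.cvtColor(c,cv2.COLOR_RGB2HSV)
    m=(h[...,0]>12)&(h[...,0]<26)&(h[...,1]>75)&(h[...,2]>140)&(H>z-.005)
    m=cv2.morphologyEx(m.astype(np.uint8),cv2.MORPH_OPEN,np.ones((7,7)))
    return blobs(m,r[1],r[3],amin=100e-6)
E
python3 - <<'E'
from stack import *
for n in("top","side"):
    im=dict(np.load(f"{n}0.npz"))
    for b in board(im,.04): print(n,"board",b[:5])
    for b in ends(im,.032): print(n,"end",b[:5])
E
```

```text
top board (array([490.5, -15.8]), 163.2, 54.6, -17.6, array([490.4, -16. ], dtype=float32))
top end (array([5.53e+02, 5.00e-01]), 12.5, 12.5, 0.0, array([553.1,   0.8], dtype=float32))
top end (array([531.4, -71.4]), 25.6, 14.6, 72.6, array([531.3, -71.3], dtype=float32))
top end (array([460.2,  30.7]), 14.0, 13.0, 0.0, array([459.9,  30.5], dtype=float32))
top end (array([437.7, -41.5]), 25.2, 14.1, 72.3, array([437.4, -41.1], dtype=float32))
side board (array([489. , -17.3]), 164.1, 58.6, -17.4, array([489. , -17.4], dtype=float32))
side end (array([552.8,   2.7]), 13.0, 9.0, 0.0, array([553.1,   3.2], dtype=float32))
side end (array([529.9, -71. ]), 28.0, 15.4, 76.0, array([530.2, -70.9], dtype=float32))
side end (array([460.2,  32.8]), 13.0, 10.0, 0.0, array([460.7,  32.8], dtype=float32))
side end (array([436.5, -41.3]), 27.7, 15.7, 70.5, array([436.2, -41.3], dtype=float32))
```

Sticks and lath lie along x, and the measured heights and sizes fit. The targets are (541.5,-38) and (448,-8), with sticks at 72.5° and blank at -17.5°. I start with stick A at (488,361), 8.6°.

Create go.py:
```python
import sys,numpy as np
from rig import env
def go(x,y,th,z=None):
    o=env.get_obs();q=o["tcp_rot"];from scipy.spatial.transform import Rotation as R
    M=R.from_quat(q).as_matrix();p=o["tcp_pos"]*1000
    t=np.degrees(np.arctan2(M[1,1],M[0,1]));d=np.array([x,y,p[2] if z is None else z])-p
    u=M.T@d/250;dy=(th-t+90)%180-90
    print("tcp",p.round(1),"theta",t.round(2),"tilt",M[2,2].round(5),"q6",o["joint_pos"][5].round(2),"units",u.round(4),"yaw",round(-dy/6,3),"F",o["force"].round(1),"w",o["width"].round(4),"t",o["clock"].round(2))
if __name__=="__main__": go(*map(float,sys.argv[1:]))
```

```text
(no output)
```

Request:
move_arm(moves=[{"tx": -0.1485,"ty": -0.048},{"tx": -0.1485,"ty": -0.048},{"tx": -0.1485,"ty": -0.048},{"tx": -0.1485,"ty": -0.048},{"tx": -0.1485,"ty": -0.048},{"tx": -0.1485,"ty": -0.048},{"tx": -0.1485,"ty": -0.048},{"tx": -0.1485,"ty": -0.048},{"yaw": -1,"tz": 0.1},{"yaw": -1,"tz": 0.1},{"yaw": -1,"tz": 0.1},{"yaw": -1,"tz": 0.1}], gripper=-0.13)

```text
invalid input at $.moves[0]: expected keys tx, ty, tz, yaw
```

Request:
move_arm(moves=[{"yaw": -1},{"yaw": -0.45},{"tz": 0.0},{"tz": 0}])

```text
invalid input at $.moves[0]: expected keys tx, ty, tz, yaw
```

```bash
python3 go.py 488 361 98.6 6
python3 - <<'E'
from rig import env
import cv2,numpy as np
im=env.get_image("side");cv2.imwrite("pics/s1.png",cv2.resize(im["color"][80:240,140:340,::-1],None,fx=3.5,fy=3.5,interpolation=cv2.INTER_CUBIC))
E
```

```text
Traceback (most recent call last):
  File "go.py", line 9, in <module>
    if __name__=="__main__": go(*map(float,sys.argv[1:]))
                             ~~^^^^^^^^^^^^^^^^^^^^^^^^^^
  File "go.py", line 8, in go
    print("tcp",p.round(1),"theta",t.round(2),"tilt",M[2,2].round(5),"q6",o["joint_pos"][5].round(2),"units",u.round(4),"yaw",round(-dy/6,3),"F",o["force"].round(1),"w",o["width"].round(4),"t",o["clock"].round(2))
                                                                                                                                                                         ^^^^^^^^^^^^^^^^
AttributeError: 'float' object has no attribute 'round'
```

View pics/s1.png

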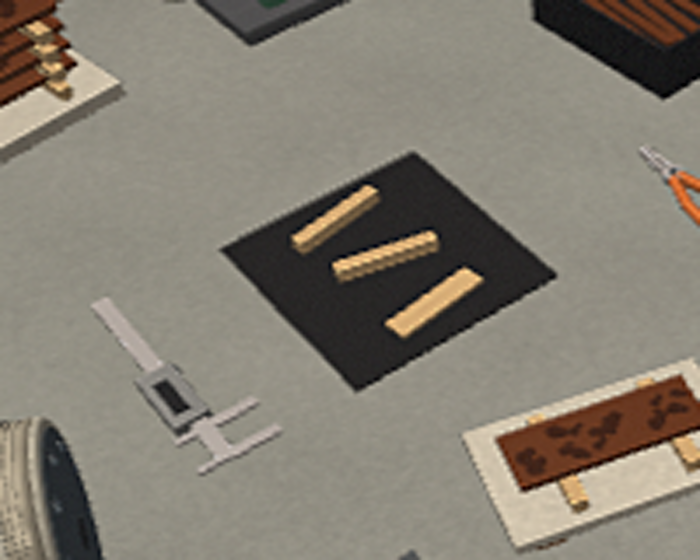

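The calls were refused because every row needs all four keys, so the arm did not move. The crop shows the two square sticks clearly, at (335,218) and (385,255), with the thin lath at (435,302).

Request:
move_arm(moves=[{"tx": -0.1485,"ty": -0.048,"tz": 0,"yaw": 0},{"tx": -0.1485,"ty": -0.048,"tz": 0,"yaw": 0},{"tx": -0.1485,"ty": -0.048,"tz": 0,"yaw": 0},{"tx": -0.1485,"ty": -0.048,"tz": 0,"yaw": 0},{"tx": -0.1485,"ty": -0.048,"tz": 0,"yaw": 0},{"tx": -0.1485,"ty": -0.048,"tz": 0,"yaw": 0},{"tx": -0.1485,"ty": -0.048,"tz": 0,"yaw": 0},{"tx": -0.1485,"ty": -0.048,"tz": 0,"yaw": 0},{"tx": 0,"ty": 0,"tz": 0.1,"yaw": -1},{"tx": 0,"ty": 0,"tz": 0.1,"yaw": -1},{"tx": 0,"ty": 0,"tz": 0.1,"yaw": -1},{"tx": 0,"ty": 0,"tz": 0.1,"yaw": -1}], gripper=-0.13)

```text
clock: 1.35
tcp_pos: [0.4875, 0.3607, 0.1135]
tcp_rot: [-0.001, 1.0, -0.0, -0.0]
force: [0.4, -1.0, -0.3]
width: 0.0398
grasp_force: 0.0
```

Request:
move_arm(moves=[{"tx": 0,"ty": 0,"tz": 0,"yaw": -1},{"tx": 0,"ty": 0,"tz": 0,"yaw": -0.45},{"tx": 0,"ty": 0,"tz": 0,"yaw": 0},{"tx": 0,"ty": 0,"tz": 0,"yaw": 0},{"tx": 0,"ty": 0,"tz": 0,"yaw": 0}])

```text
clock: 1.85
tcp_pos: [0.4876, 0.3611, 0.1147]
tcp_rot: [-0.074, 0.997, 0.0, 0.0]
force: [-0.6, 0.2, -0.3]
width: 0.0399
grasp_force: 0.0
```

```bash
sed -i 's/p.round(1)/np.round(p,1)/;s/o\["width"\].round(4)/round(float(o["width"]),4)/;s/o\["clock"\].round(2)/round(float(o["clock"]),2)/' go.py; python3 go.py 488 361 98.6 6
```

```text
tcp [487.6 361.1 114.7] theta 98.46 tilt -1.0 q6 -1.08 units [-0.0014 -0.0007  0.4349] yaw -0.023 F [-0.6  0.2 -0.3] w 0.0399 t 1.85
```

Request:
move_arm(moves=[{"tx": 0,"ty": 0,"tz": 0.09,"yaw": 0},{"tx": 0,"ty": 0,"tz": 0.09,"yaw": 0},{"tx": 0,"ty": 0,"tz": 0.09,"yaw": 0},{"tx": 0,"ty": 0,"tz": 0.09,"yaw": 0},{"tx": 0,"ty": 0,"tz": 0.04,"yaw": 0},{"tx": 0,"ty": 0,"tz": 0.035,"yaw": 0},{"tx": 0,"ty": 0,"tz": 0,"yaw": 0},{"tx": 0,"ty": 0,"tz": 0,"yaw": 0}])

```text
clock: 2.65
tcp_pos: [0.488, 0.3613, 0.0065]
tcp_rot: [-0.074, 0.997, 0.0, 0.0]
force: [0.2, 0.6, 0.2]
width: 0.0397
grasp_force: 0.0
```

Request:
move_arm(moves=[{"tx": 0,"ty": 0,"tz": 0,"yaw": 0},{"tx": 0,"ty": 0,"tz": 0,"yaw": 0},{"tx": 0,"ty": 0,"tz": 0,"yaw": 0},{"tx": 0,"ty": 0,"tz": 0,"yaw": 0},{"tx": 0,"ty": 0,"tz": 0,"yaw": 0},{"tx": 0,"ty": 0,"tz": 0,"yaw": 0}], gripper=-1)

```text
clock: 3.25
tcp_pos: [0.4877, 0.3612, 0.0062]
tcp_rot: [-0.074, 0.997, 0.0, 0.0]
force: [-1.0, 0.0, 6.2]
width: 0.0134
grasp_force: 30.0
```

```bash
python3 go.py 541.5 -38 -17.5 120
```

```text
tcp [487.7 361.2   6.2] theta 98.53 tilt -1.0 q6 -1.08 units [ 0.0241 -1.611  -0.4554] yaw -10.661 F [-1.   0.   6.2] w 0.0134 t 3.25
```

Request:
move_arm(moves=[{"tx": 0,"ty": 0,"tz": -0.05,"yaw": 0},{"tx": 0,"ty": 0,"tz": -0.1,"yaw": 0},{"tx": 0,"ty": 0,"tz": -0.1,"yaw": 0},{"tx": 0,"ty": 0,"tz": -0.1,"yaw": 0},{"tx": 0.012,"ty": -0.15,"tz": -0.1,"yaw": 0},{"tx": 0.012,"ty": -0.15,"tz": 0,"yaw": 0},{"tx": 0,"ty": -0.15,"tz": 0,"yaw": 0},{"tx": 0,"ty": -0.15,"tz": 0,"yaw": 0},{"tx": 0,"ty": -0.15,"tz": 0,"yaw": 0},{"tx": 0,"ty": -0.15,"tz": 0,"yaw": 0},{"tx": 0,"ty": -0.15,"tz": 0,"yaw": 0},{"tx": 0,"ty": -0.15,"tz": 0,"yaw": 0}])

```text
clock: 4.45
tcp_pos: [0.5262, 0.062, 0.119]
tcp_rot: [-0.074, 0.997, 0.0, 0.0]
force: [0.5, 0.4, 0.3]
width: 0.0137
grasp_force: 30.0
```

Request:
move_arm(moves=[{"tx": 0,"ty": -0.15,"tz": 0,"yaw": 0},{"tx": 0,"ty": -0.15,"tz": 0,"yaw": 0},{"tx": 0,"ty": -0.111,"tz": 0,"yaw": 0},{"tx": 0,"ty": 0,"tz": 0,"yaw": 1},{"tx": 0,"ty": 0,"tz": 0,"yaw": 1},{"tx": 0,"ty": 0,"tz": 0,"yaw": 1},{"tx": 0,"ty": 0,"tz": 0,"yaw": 1},{"tx": 0,"ty": 0,"tz": 0,"yaw": 1},{"tx": 0,"ty": 0,"tz": 0,"yaw": 1},{"tx": 0,"ty": 0,"tz": 0,"yaw": 1},{"tx": 0,"ty": 0,"tz": 0,"yaw": 1},{"tx": 0,"ty": 0,"tz": 0,"yaw": 1}])

```text
clock: 5.65
tcp_pos: [0.5413, -0.0381, 0.1189]
tcp_rot: [0.388, 0.921, 0.0, 0.0]
force: [0.6, 0.1, -0.1]
width: 0.0137
grasp_force: 30.0
```

Request:
move_arm(moves=[{"tx": 0,"ty": 0,"tz": 0,"yaw": 1},{"tx": 0,"ty": 0,"tz": 0,"yaw": 1},{"tx": 0,"ty": 0,"tz": 0,"yaw": 1},{"tx": 0,"ty": 0,"tz": 0,"yaw": 1},{"tx": 0,"ty": 0,"tz": 0,"yaw": 1},{"tx": 0,"ty": 0,"tz": 0,"yaw": 1},{"tx": 0,"ty": 0,"tz": 0,"yaw": 1},{"tx": 0,"ty": 0,"tz": 0,"yaw": 1},{"tx": 0,"ty": 0,"tz": 0,"yaw": 1},{"tx": 0,"ty": 0,"tz": 0,"yaw": 1},{"tx": 0,"ty": 0,"tz": 0,"yaw": 0.34},{"tx": 0,"ty": 0,"tz": 0,"yaw": 0}])

```text
clock: 6.85
tcp_pos: [0.5414, -0.0382, 0.1189]
tcp_rot: [0.807, 0.591, 0.0, 0.0]
force: [-0.6, 0.2, -0.0]
width: 0.0138
grasp_force: 30.0
```

```bash
python3 go.py 541.5 -38 -17.5 44;python3 - <<'E'
from rig import env
import cv2,numpy as np
im=env.get_image("side");cv2.imwrite("pics/s2.png",cv2.resize(im["color"][110:260,220:420,::-1],None,fx=3.5,fy=3.5,interpolation=cv2.INTER_CUBIC))
E
```

```text
tcp [541.4 -38.2 118.9] theta -17.53 tilt -1.0 q6 0.23 units [0.0008 0.0003 0.2995] yaw -0.005 F [-0.6  0.2 -0. ] w 0.0138 t 6.85
```

View pics/s2.png

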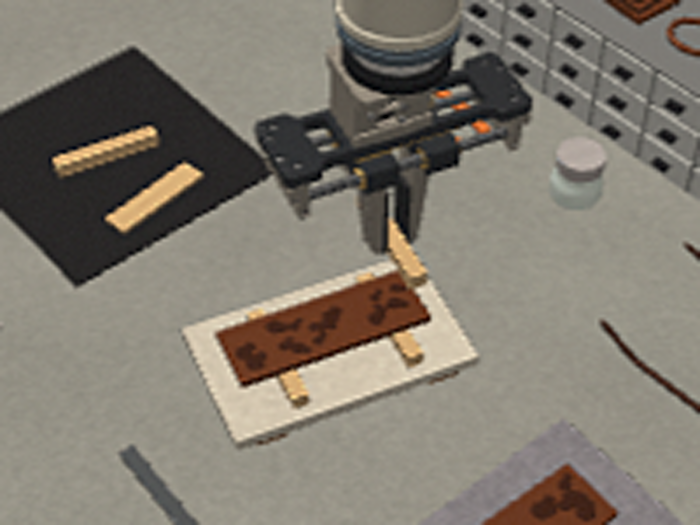

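The stick is held level above the far end of the stack, at (405,252). I lower it now; contact is expected with the TCP at about 43 mm.

Request:
move_arm(moves=[{"tx": 0,"ty": 0,"tz": 0.07,"yaw": 0},{"tx": 0,"ty": 0,"tz": 0.07,"yaw": 0},{"tx": 0,"ty": 0,"tz": 0.07,"yaw": 0},{"tx": 0,"ty": 0,"tz": 0.05,"yaw": 0},{"tx": 0,"ty": 0,"tz": 0.024,"yaw": 0},{"tx": 0,"ty": 0,"tz": 0.008,"yaw": 0},{"tx": 0,"ty": 0,"tz": 0.004,"yaw": 0},{"tx": 0,"ty": 0,"tz": 0,"yaw": 0},{"tx": 0,"ty": 0,"tz": 0,"yaw": 0}])

```text
clock: 7.8
tcp_pos: [0.5418, -0.0382, 0.0449]
tcp_rot: [0.806, 0.591, 0.0, 0.0]
force: [0.3, -0.6, 0.1]
width: 0.0138
grasp_force: 30.0
```

Request:
move_arm(moves=[{"tx": 0,"ty": 0,"tz": 0.003,"yaw": 0},{"tx": 0,"ty": 0,"tz": 0.001,"yaw": 0},{"tx": 0,"ty": 0,"tz": 0,"yaw": 0}])

```text
clock: 8.1
tcp_pos: [0.5414, -0.0381, 0.0434]
tcp_rot: [0.806, 0.591, 0.0, 0.0]
force: [-0.0, 0.0, -0.4]
width: 0.0137
grasp_force: 30.0
```

Request:
move_arm(moves=[{"tx": 0,"ty": 0,"tz": 0.002,"yaw": 0},{"tx": 0,"ty": 0,"tz": 0,"yaw": 0}])

```text
clock: 8.3
tcp_pos: [0.5414, -0.0382, 0.0432]
tcp_rot: [0.806, 0.591, 0.0, 0.0]
force: [-1.0, 0.0, 4.6]
width: 0.0139
grasp_force: 30.0
```

Contact at 4.6 N. I release it and rise, then go to stick B.

Request:
move_arm(moves=[{"tx": 0,"ty": 0,"tz": 0,"yaw": 0},{"tx": 0,"ty": 0,"tz": 0,"yaw": 0},{"tx": 0,"ty": 0,"tz": 0,"yaw": 0},{"tx": 0,"ty": 0,"tz": 0,"yaw": 0},{"tx": 0,"ty": 0,"tz": -0.03,"yaw": 0},{"tx": 0,"ty": 0,"tz": -0.07,"yaw": 0},{"tx": 0,"ty": 0,"tz": -0.1,"yaw": 0},{"tx": 0,"ty": 0,"tz": -0.1,"yaw": 0},{"tx": 0,"ty": 0,"tz": 0,"yaw": 0}], gripper=-0.13)

```text
clock: 9.2
tcp_pos: [0.5437, -0.0383, 0.1213]
tcp_rot: [0.806, 0.591, 0.002, 0.002]
force: [0.6, 0.1, 0.3]
width: 0.0402
grasp_force: 0.0
```

```bash
python3 go.py 493.5 289 75.1 6
```

```text
tcp [543.7 -38.3 121.3] theta -17.51 tilt -0.99998 q6 0.23 units [ 1.1876 -0.5877  0.4595] yaw 14.566 F [0.6 0.1 0.3] w 0.0402 t 9.2
```

Request:
move_arm(moves=[{"tx": 0.132,"ty": -0.065,"tz": 0,"yaw": 0},{"tx": 0.132,"ty": -0.065,"tz": 0,"yaw": 0},{"tx": 0.132,"ty": -0.065,"tz": 0,"yaw": 0},{"tx": 0.132,"ty": -0.065,"tz": 0,"yaw": 0},{"tx": 0.132,"ty": -0.065,"tz": 0,"yaw": 0},{"tx": 0.132,"ty": -0.065,"tz": 0,"yaw": 0},{"tx": 0.132,"ty": -0.065,"tz": 0,"yaw": 0},{"tx": 0.132,"ty": -0.065,"tz": 0,"yaw": 0},{"tx": 0.132,"ty": -0.065,"tz": 0,"yaw": 0},{"tx": 0,"ty": 0,"tz": 0,"yaw": -1},{"tx": 0,"ty": 0,"tz": 0,"yaw": -1},{"tx": 0,"ty": 0,"tz": 0,"yaw": -1}])

```text
clock: 10.4
tcp_pos: [0.4906, 0.2893, 0.117]
tcp_rot: [0.702, 0.712, -0.001, -0.0]
force: [0.4, -0.9, 0.4]
width: 0.0397
grasp_force: 0.0
```

Request:
move_arm(moves=[{"tx": 0,"ty": 0,"tz": 0,"yaw": -1},{"tx": 0,"ty": 0,"tz": 0,"yaw": -1},{"tx": 0,"ty": 0,"tz": 0,"yaw": -1},{"tx": 0,"ty": 0,"tz": 0,"yaw": -1},{"tx": 0,"ty": 0,"tz": 0,"yaw": -1},{"tx": 0,"ty": 0,"tz": 0,"yaw": -1},{"tx": 0,"ty": 0,"tz": 0,"yaw": -1},{"tx": 0,"ty": 0,"tz": 0,"yaw": -1},{"tx": 0,"ty": 0,"tz": 0,"yaw": -1},{"tx": 0,"ty": 0,"tz": 0,"yaw": -1},{"tx": 0,"ty": 0,"tz": 0,"yaw": -1},{"tx": 0,"ty": 0,"tz": 0,"yaw": -1}])

```text
clock: 11.6
tcp_pos: [0.4908, 0.2888, 0.1171]
tcp_rot: [0.15, 0.989, -0.0, -0.0]
force: [0.3, 1.1, 0.1]
width: 0.0403
grasp_force: 0.0
```

Request:
move_arm(moves=[{"tx": 0,"ty": 0,"tz": 0.05,"yaw": -0.43},{"tx": 0,"ty": 0,"tz": 0,"yaw": 0},{"tx": 0,"ty": 0,"tz": 0,"yaw": 0}])

```text
clock: 11.9
tcp_pos: [0.4908, 0.2888, 0.1048]
tcp_rot: [0.131, 0.991, -0.0, -0.001]
force: [0.0, -1.0, 0.3]
width: 0.0399
grasp_force: 0.0
```

```bash
python3 go.py 493.5 289 75.1 6
python3 - <<'E'
from stack import *
from rig import env
for n in("top","side"):
    im=env.get_image(n)
    for b in board(im,.04): print(n,"board",b[:5])
    for b in ends(im,.032): print(n,"end",b[:5])
    for b in ends(im,.054): print(n,"new",b[:5])
E
```

```text
tcp [490.8 288.8 104.8] theta 74.99 tilt -1.0 q6 -0.78 units [-0.0106  0.0039  0.3953] yaw -0.019 F [ 0.  -1.   0.3] w 0.0399 t 11.9
top board (array([474. , -10.7]), 128.5, 54.6, -17.4, array([474.1, -10.8], dtype=float32))
top end (array([544.6, -39. ]), 96.9, 18.9, 74.5, array([545. , -38.4], dtype=float32))
top end (array([459.8,  30.5]), 14.0, 13.5, 0.0, array([459.6,  30.2], dtype=float32))
top end (array([437.6, -41.4]), 25.3, 14.4, 74.1, array([437.3, -41.3], dtype=float32))
top new (array([539.4, -39. ]), 94.3, 16.6, 74.0, array([539.1, -38.9], dtype=float32))
side board (array([472.8, -12.4]), 130.1, 58.7, -17.3, array([472.8, -12.3], dtype=float32))
side end (array([547.3, -31.2]), 114.5, 24.8, 72.1, array([549.5, -29.7], dtype=float32))
side end (array([460.2,  32.8]), 13.0, 10.0, 0.0, array([460.7,  32.7], dtype=float32))
side end (array([436.4, -41.4]), 27.2, 15.3, 77.7, array([436.4, -41.3], dtype=float32))
side new (array([538.3, -38.4]), 96.6, 16.7, 73.0, array([538. , -38.9], dtype=float32))
```

The first stick sits where it should, and the layer below has not moved. Now stick B.

Request:
move_arm(moves=[{"tx": -0.0106,"ty": 0.004,"tz": 0.09,"yaw": 0},{"tx": 0,"ty": 0,"tz": 0.09,"yaw": 0},{"tx": 0,"ty": 0,"tz": 0.09,"yaw": 0},{"tx": 0,"ty": 0,"tz": 0.07,"yaw": 0},{"tx": 0,"ty": 0,"tz": 0.04,"yaw": 0},{"tx": 0,"ty": 0,"tz": 0.015,"yaw": 0},{"tx": 0,"ty": 0,"tz": 0,"yaw": 0},{"tx": 0,"ty": 0,"tz": 0,"yaw": 0}])

```text
clock: 12.8
tcp_pos: [0.4946, 0.2897, 0.0074]
tcp_rot: [0.13, 0.992, 0.0, 0.0]
force: [0.7, 0.1, 0.2]
width: 0.0403
grasp_force: 0.0
```

Request:
move_arm(moves=[{"tx": 0,"ty": 0,"tz": 0,"yaw": 0},{"tx": 0,"ty": 0,"tz": 0,"yaw": 0},{"tx": 0,"ty": 0,"tz": 0,"yaw": 0},{"tx": 0,"ty": 0,"tz": 0,"yaw": 0},{"tx": 0,"ty": 0,"tz": 0,"yaw": 0},{"tx": 0,"ty": 0,"tz": 0,"yaw": 0}], gripper=-1)

```text
clock: 13.4
tcp_pos: [0.4942, 0.2895, 0.0069]
tcp_rot: [0.13, 0.992, 0.0, 0.0]
force: [-0.6, -0.8, 5.7]
width: 0.0138
grasp_force: 30.0
```

```bash
python3 go.py 448 -8 -17.5 120
```

```text
tcp [494.2 289.5   6.9] theta 75.07 tilt -1.0 q6 -0.78 units [-0.128  -1.1974 -0.4527] yaw -14.571 F [-0.6 -0.8  5.7] w 0.0138 t 13.4
```

Request:
move_arm(moves=[{"tx": 0,"ty": 0,"tz": -0.05,"yaw": 0},{"tx": 0,"ty": 0,"tz": -0.1,"yaw": 0},{"tx": 0,"ty": 0,"tz": -0.1,"yaw": 0},{"tx": 0,"ty": 0,"tz": -0.1,"yaw": 0},{"tx": -0.016,"ty": -0.15,"tz": -0.1,"yaw": 0},{"tx": -0.016,"ty": -0.15,"tz": 0,"yaw": 0},{"tx": -0.016,"ty": -0.15,"tz": 0,"yaw": 0},{"tx": -0.016,"ty": -0.15,"tz": 0,"yaw": 0},{"tx": -0.016,"ty": -0.15,"tz": 0,"yaw": 0},{"tx": -0.016,"ty": -0.15,"tz": 0,"yaw": 0},{"tx": -0.016,"ty": -0.15,"tz": 0,"yaw": 0},{"tx": -0.016,"ty": -0.147,"tz": 0,"yaw": 0}])

```text
clock: 14.6
tcp_pos: [0.4475, -0.0094, 0.1198]
tcp_rot: [0.13, 0.992, 0.0, 0.0]
force: [-0.2, 0.0, -0.6]
width: 0.0138
grasp_force: 30.0
```

Request:
move_arm(moves=[{"tx": 0,"ty": 0,"tz": 0,"yaw": 1},{"tx": 0,"ty": 0,"tz": 0,"yaw": 1},{"tx": 0,"ty": 0,"tz": 0,"yaw": 1},{"tx": 0,"ty": 0,"tz": 0,"yaw": 1},{"tx": 0,"ty": 0,"tz": 0,"yaw": 1},{"tx": 0,"ty": 0,"tz": 0,"yaw": 1},{"tx": 0,"ty": 0,"tz": 0,"yaw": 1},{"tx": 0,"ty": 0,"tz": 0,"yaw": 1},{"tx": 0,"ty": 0,"tz": 0,"yaw": 1},{"tx": 0,"ty": 0,"tz": 0,"yaw": 1},{"tx": 0,"ty": 0,"tz": 0,"yaw": 1},{"tx": 0,"ty": 0,"tz": 0,"yaw": 1}])

```text
clock: 15.8
tcp_pos: [0.4479, -0.008, 0.1197]
tcp_rot: [0.689, 0.724, 0.0, 0.0]
force: [0.7, 0.6, -0.4]
width: 0.0134
grasp_force: 30.0
```

Request:
move_arm(moves=[{"tx": 0,"ty": 0,"tz": 0,"yaw": 1},{"tx": 0,"ty": 0,"tz": 0,"yaw": 1},{"tx": 0,"ty": 0,"tz": 0,"yaw": 1},{"tx": 0,"ty": 0,"tz": 0,"yaw": 0.43},{"tx": 0,"ty": 0,"tz": 0,"yaw": 0},{"tx": 0,"ty": 0,"tz": 0,"yaw": 0}])

```text
clock: 16.4
tcp_pos: [0.4479, -0.008, 0.1195]
tcp_rot: [0.806, 0.592, 0.0, 0.0]
force: [0.4, -0.6, -0.1]
width: 0.0136
grasp_force: 30.0
```

```bash
python3 go.py 448 -8 -17.5 45
```

```text
tcp [447.9  -8.  119.5] theta -17.42 tilt -1.0 q6 0.28 units [1.000e-04 2.000e-04 2.979e-01] yaw 0.013 F [ 0.4 -0.6 -0.1] w 0.0136 t 16.4
```

Request:
move_arm(moves=[{"tx": 0,"ty": 0,"tz": 0.07,"yaw": 0},{"tx": 0,"ty": 0,"tz": 0.07,"yaw": 0},{"tx": 0,"ty": 0,"tz": 0.07,"yaw": 0},{"tx": 0,"ty": 0,"tz": 0.05,"yaw": 0},{"tx": 0,"ty": 0,"tz": 0.024,"yaw": 0},{"tx": 0,"ty": 0,"tz": 0.01,"yaw": 0},{"tx": 0,"ty": 0,"tz": 0.006,"yaw": 0},{"tx": 0,"ty": 0,"tz": 0,"yaw": 0},{"tx": 0,"ty": 0,"tz": 0,"yaw": 0}])

```text
clock: 17.3
tcp_pos: [0.4482, -0.008, 0.0445]
tcp_rot: [0.806, 0.591, 0.0, 0.0]
force: [0.8, 0.7, -0.6]
width: 0.0135
grasp_force: 30.0
```

Request:
move_arm(moves=[{"tx": 0,"ty": 0,"tz": 0.002,"yaw": 0},{"tx": 0,"ty": 0,"tz": 0,"yaw": 0}])

```text
clock: 17.5
tcp_pos: [0.4482, -0.008, 0.0439]
tcp_rot: [0.806, 0.591, 0.0, 0.0]
force: [0.8, 0.5, 2.2]
width: 0.0136
grasp_force: 30.0
```

Light contact at 2.2 N. I release it and rise.

Request:
move_arm(moves=[{"tx": 0,"ty": 0,"tz": 0,"yaw": 0},{"tx": 0,"ty": 0,"tz": 0,"yaw": 0},{"tx": 0,"ty": 0,"tz": 0,"yaw": 0},{"tx": 0,"ty": 0,"tz": 0,"yaw": 0},{"tx": 0,"ty": 0,"tz": -0.03,"yaw": 0},{"tx": 0,"ty": 0,"tz": -0.07,"yaw": 0},{"tx": 0,"ty": 0,"tz": -0.1,"yaw": 0},{"tx": 0,"ty": 0,"tz": -0.1,"yaw": 0},{"tx": 0,"ty": 0,"tz": 0,"yaw": 0},{"tx": 0,"ty": 0,"tz": 0,"yaw": 0}], gripper=-0.13)

```text
clock: 18.5
tcp_pos: [0.4482, -0.008, 0.119]
tcp_rot: [0.806, 0.591, 0.001, 0.0]
force: [-0.9, -0.0, -0.0]
width: 0.04
grasp_force: 0.0
```

```bash
python3 go.py 469.7 -247.3 86.1 120
```

```text
tcp [448.2  -8.  119. ] theta -17.51 tilt -1.0 q6 0.28 units [-0.8869  0.3699 -0.0037] yaw 12.732 F [-0.9 -0.  -0. ] w 0.04 t 18.5
```

Request:
move_arm(moves=[{"tx": -0.1267,"ty": 0.0528,"tz": 0,"yaw": 0},{"tx": -0.1267,"ty": 0.0528,"tz": 0,"yaw": 0},{"tx": -0.1267,"ty": 0.0528,"tz": 0,"yaw": 0},{"tx": -0.1267,"ty": 0.0528,"tz": 0,"yaw": 0},{"tx": -0.1267,"ty": 0.0528,"tz": 0,"yaw": 0},{"tx": -0.1267,"ty": 0.0528,"tz": 0,"yaw": 0},{"tx": -0.1267,"ty": 0.0528,"tz": 0,"yaw": 0},{"tx": 0,"ty": 0,"tz": 0,"yaw": 1},{"tx": 0,"ty": 0,"tz": 0,"yaw": 1},{"tx": 0,"ty": 0,"tz": 0,"yaw": 1},{"tx": 0,"ty": 0,"tz": 0,"yaw": 1},{"tx": 0,"ty": 0,"tz": 0,"yaw": 1}], gripper=0.65)

```text
clock: 19.7
tcp_pos: [0.4684, -0.2468, 0.117]
tcp_rot: [0.933, 0.36, -0.001, -0.001]
force: [0.4, 0.1, 0.3]
width: 0.0756
grasp_force: 0.0
```

Request:
move_arm(moves=[{"tx": 0,"ty": 0,"tz": 0,"yaw": 1},{"tx": 0,"ty": 0,"tz": 0,"yaw": 1},{"tx": 0,"ty": 0,"tz": 0,"yaw": 1},{"tx": 0,"ty": 0,"tz": 0,"yaw": 1},{"tx": 0,"ty": 0,"tz": 0,"yaw": 1},{"tx": 0,"ty": 0,"tz": 0,"yaw": 1},{"tx": 0,"ty": 0,"tz": 0,"yaw": 1},{"tx": 0,"ty": 0,"tz": 0,"yaw": 0.73},{"tx": 0,"ty": 0,"tz": 0,"yaw": 0},{"tx": 0,"ty": 0,"tz": 0,"yaw": 0}])

```text
clock: 20.7
tcp_pos: [0.4687, -0.247, 0.1176]
tcp_rot: [0.999, -0.033, -0.001, -0.0]
force: [0.4, -0.5, -0.1]
width: 0.0761
grasp_force: 0.0
```

```bash
python3 go.py 469.7 -247.3 86.1 5
python3 - <<'E'
from stack import *
from rig import env
for n in("top","side"):
    im=env.get_image(n)
    np.savez(n+"1.npz",**im)
    for b in board(im,.04): print(n,"board",b[:5])
    for b in ends(im,.032): print(n,"end",b[:5])
    for b in ends(im,.054): print(n,"new",b[:5])
a=[cv2.resize(rect(dict(np.load(n+"1.npz")),z,.38,.6,-.12,.08)[0][:,:,::-1],None,fx=.95,fy=.95) for n,z in(("top",.054),("top",.032))]
cv2.imwrite("pics/crop3.png",cv2.hconcat(a))
E
```

```text
tcp [ 468.7 -247.   117.6] theta -93.75 tilt -1.0 q6 1.15 units [0.0046 0.0014 0.4505] yaw 0.024 F [ 0.4 -0.5 -0.1] w 0.0761 t 20.7
top board (array([497.3, -18.1]), 80.0, 54.6, -17.1, array([497.1, -18.2], dtype=float32))
top end (array([544.7, -39. ]), 96.8, 18.7, 74.5, array([545. , -38.3], dtype=float32))
top end (array([449.6,  -7.6]), 97.2, 17.0, 72.4, array([449.8,  -7.6], dtype=float32))
top new (array([539.5, -38.9]), 94.6, 15.0, 72.5, array([539.3, -38.6], dtype=float32))
top new (array([446.7,  -8. ]), 94.1, 14.7, 72.4, array([446.6,  -7.7], dtype=float32))
side board (array([497. , -19.7]), 78.9, 58.3, -17.2, array([497.2, -19.7], dtype=float32))
side end (array([547.1, -31.3]), 114.9, 25.0, 72.1, array([549.1, -30.3], dtype=float32))
side end (array([453.1,  -1.2]), 115.0, 21.1, 70.6, array([454.2,   0.8], dtype=float32))
side new (array([538.5, -38.9]), 96.2, 17.2, 72.5, array([537.7, -40. ], dtype=float32))
side new (array([445.3,  -8.7]), 95.4, 15.8, 72.9, array([445. ,  -8.8], dtype=float32))
```

View pics/crop3.png

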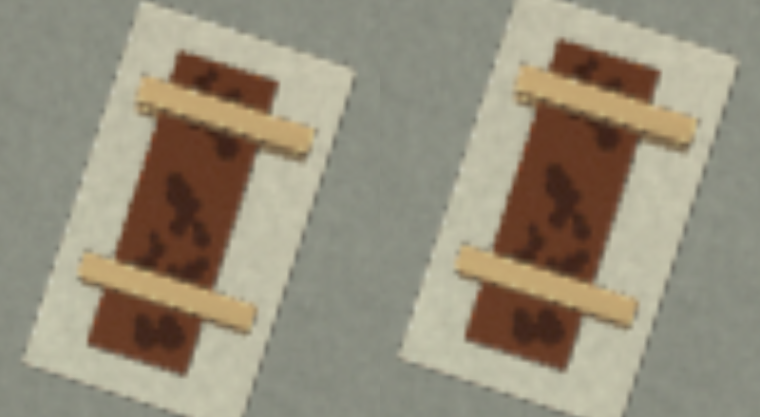

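Both new sticks lie across the blank and cover the lower ones. In the left half they run (140,95)–(312,140) and (80,268)–(255,318). Next I grip the blank.

Request:
move_arm(moves=[{"tx": 0.0046,"ty": 0.0014,"tz": 0.09,"yaw": 0.024},{"tx": 0,"ty": 0,"tz": 0.09,"yaw": 0},{"tx": 0,"ty": 0,"tz": 0.09,"yaw": 0},{"tx": 0,"ty": 0,"tz": 0.09,"yaw": 0},{"tx": 0,"ty": 0,"tz": 0.05,"yaw": 0},{"tx": 0,"ty": 0,"tz": 0.025,"yaw": 0},{"tx": 0,"ty": 0,"tz": 0.015,"yaw": 0},{"tx": 0,"ty": 0,"tz": 0,"yaw": 0},{"tx": 0,"ty": 0,"tz": 0,"yaw": 0}])

```text
clock: 21.7
tcp_pos: [0.4709, -0.248, 0.0068]
tcp_rot: [0.999, -0.035, 0.001, 0.0]
force: [-0.6, 0.3, 0.0]
width: 0.0756
grasp_force: 0.0
```

Request:
move_arm(moves=[{"tx": 0,"ty": 0,"tz": 0,"yaw": 0},{"tx": 0,"ty": 0,"tz": 0,"yaw": 0},{"tx": 0,"ty": 0,"tz": 0,"yaw": 0},{"tx": 0,"ty": 0,"tz": 0,"yaw": 0},{"tx": 0,"ty": 0,"tz": 0,"yaw": 0},{"tx": 0,"ty": 0,"tz": 0,"yaw": 0}], gripper=-1)

```text
clock: 22.3
tcp_pos: [0.4707, -0.2479, 0.0065]
tcp_rot: [0.999, -0.035, 0.0, 0.0]
force: [-1.2, -1.0, 6.5]
width: 0.0551
grasp_force: 30.0
```

Request:
move_arm(moves=[{"tx": 0,"ty": 0,"tz": -0.04,"yaw": 0},{"tx": 0,"ty": 0,"tz": -0.08,"yaw": 0},{"tx": 0,"ty": 0,"tz": -0.1,"yaw": 0},{"tx": 0,"ty": 0,"tz": -0.1,"yaw": 0},{"tx": 0,"ty": 0,"tz": -0.1,"yaw": 0},{"tx": 0,"ty": 0,"tz": 0,"yaw": 0},{"tx": 0,"ty": 0,"tz": 0,"yaw": 0}])

```text
clock: 23.0
tcp_pos: [0.4705, -0.2477, 0.1115]
tcp_rot: [0.999, -0.035, 0.0, 0.0]
force: [0.1, -0.6, -0.8]
width: 0.055
grasp_force: 30.0
```

```bash
python3 go.py 491.2 -15.8 72.6 120
```

```text
tcp [ 470.5 -247.7  111.5] theta -94.03 tilt -1.0 q6 1.15 units [ 0.0175 -0.9311 -0.0345] yaw 2.228 F [ 0.1 -0.6 -0.8] w 0.055 t 23.0
```

Request:
move_arm(moves=[{"tx": 0.0175,"ty": -0.05,"tz": -0.03,"yaw": 0},{"tx": 0,"ty": -0.1,"tz": 0,"yaw": 0},{"tx": 0,"ty": -0.125,"tz": 0,"yaw": 0},{"tx": 0,"ty": -0.125,"tz": 0,"yaw": 0},{"tx": 0,"ty": -0.125,"tz": 0,"yaw": 0},{"tx": 0,"ty": -0.125,"tz": 0,"yaw": 0},{"tx": 0,"ty": -0.125,"tz": 0,"yaw": 0},{"tx": 0,"ty": -0.1,"tz": 0,"yaw": 0},{"tx": 0,"ty": -0.056,"tz": 0,"yaw": 0},{"tx": 0,"ty": 0,"tz": 0,"yaw": 0.8},{"tx": 0,"ty": 0,"tz": 0,"yaw": 0.8},{"tx": 0,"ty": 0,"tz": 0,"yaw": 0.628}])

```text
clock: 24.2
tcp_pos: [0.4907, -0.0154, 0.1181]
tcp_rot: [0.988, -0.153, -0.001, 0.0]
force: [0.3, -0.5, -1.1]
width: 0.0553
grasp_force: 30.0
```

Request:
move_arm(moves=[{"tx": 0,"ty": 0,"tz": 0.08,"yaw": 0},{"tx": 0,"ty": 0,"tz": 0.06,"yaw": 0},{"tx": 0,"ty": 0,"tz": 0.02,"yaw": 0},{"tx": 0,"ty": 0,"tz": 0,"yaw": 0},{"tx": 0,"ty": 0,"tz": 0,"yaw": 0},{"tx": 0,"ty": 0,"tz": 0,"yaw": 0}])

```text
clock: 24.8
tcp_pos: [0.4916, -0.0158, 0.0792]
tcp_rot: [0.988, -0.151, 0.0, -0.0]
force: [-0.6, 0.0, -0.4]
width: 0.0556
grasp_force: 30.0
```

```bash
python3 go.py 492 -16 72.6 57.5
python3 - <<'E'
from h import *
from rig import env
im=env.get_image("side");np.savez("side2.npz",**im)
cv2.imwrite("pics/s3.png",cv2.resize(im["color"][140:260,250:390,::-1],None,fx=5,fy=5,interpolation=cv2.INTER_CUBIC))
E
```

```text
tcp [491.6 -15.8  79.2] theta -107.4 tilt -1.0 q6 1.84 units [0.0015 0.0003 0.0867] yaw 0.0 F [-0.6  0.  -0.4] w 0.0556 t 24.8
```

View pics/s3.png

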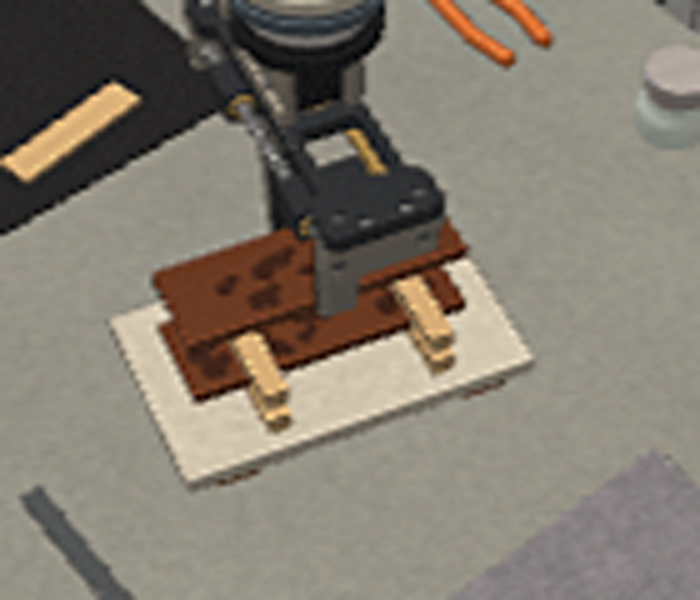

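The blank hangs level above the sticks and parallel to the lower blank. I lower it slowly.

Request:
move_arm(moves=[{"tx": 0.001,"ty": 0,"tz": 0.03,"yaw": 0},{"tx": 0,"ty": 0,"tz": 0.025,"yaw": 0},{"tx": 0,"ty": 0,"tz": 0.015,"yaw": 0},{"tx": 0,"ty": 0,"tz": 0.006,"yaw": 0},{"tx": 0,"ty": 0,"tz": 0.004,"yaw": 0},{"tx": 0,"ty": 0,"tz": 0,"yaw": 0},{"tx": 0,"ty": 0,"tz": 0,"yaw": 0}])

```text
clock: 25.55
tcp_pos: [0.4915, -0.0159, 0.0587]
tcp_rot: [0.988, -0.151, 0.0, -0.0]
force: [-0.2, 0.4, 0.6]
width: 0.0552
grasp_force: 30.0
```

Request:
move_arm(moves=[{"tx": 0,"ty": 0,"tz": 0.002,"yaw": 0},{"tx": 0,"ty": 0,"tz": 0.002,"yaw": 0},{"tx": 0,"ty": 0,"tz": 0,"yaw": 0}])

```text
clock: 25.85
tcp_pos: [0.4914, -0.0159, 0.0576]
tcp_rot: [0.988, -0.151, 0.0, -0.0]
force: [0.5, -0.0, -1.3]
width: 0.0553
grasp_force: 30.0
```

Request:
move_arm(moves=[{"tx": 0,"ty": 0,"tz": 0.001,"yaw": 0},{"tx": 0,"ty": 0,"tz": 0.001,"yaw": 0},{"tx": 0,"ty": 0,"tz": 0,"yaw": 0}])

```text
clock: 26.15
tcp_pos: [0.4915, -0.0159, 0.0575]
tcp_rot: [0.988, -0.151, 0.0, 0.0]
force: [-1.0, -0.3, 4.8]
width: 0.0552
grasp_force: 30.0
```

Contact at 4.8 N. I release it, rise and swing aside to look.

Request:
move_arm(moves=[{"tx": 0,"ty": 0,"tz": 0,"yaw": 0},{"tx": 0,"ty": 0,"tz": 0,"yaw": 0},{"tx": 0,"ty": 0,"tz": 0,"yaw": 0},{"tx": 0,"ty": 0,"tz": 0,"yaw": 0},{"tx": 0,"ty": 0,"tz": -0.03,"yaw": 0},{"tx": 0,"ty": 0,"tz": -0.07,"yaw": 0},{"tx": 0,"ty": 0,"tz": -0.1,"yaw": 0},{"tx": 0,"ty": 0,"tz": -0.15,"yaw": 0},{"tx": 0,"ty": -0.15,"tz": -0.15,"yaw": 0},{"tx": 0,"ty": -0.15,"tz": 0,"yaw": 0},{"tx": 0,"ty": -0.15,"tz": 0,"yaw": 0},{"tx": 0,"ty": -0.15,"tz": 0,"yaw": 0}], gripper=0.65)

```text
clock: 27.35
tcp_pos: [0.5361, 0.1266, 0.1811]
tcp_rot: [0.988, -0.151, 0.001, -0.0]
force: [0.3, -0.1, 0.8]
width: 0.0754
grasp_force: 0.0
```

Request:
move_arm(moves=[{"tx": 0,"ty": -0.15,"tz": 0,"yaw": 0},{"tx": 0,"ty": -0.15,"tz": 0,"yaw": 0},{"tx": 0,"ty": -0.15,"tz": 0,"yaw": 0},{"tx": 0,"ty": 0,"tz": 0,"yaw": 0},{"tx": 0,"ty": 0,"tz": 0,"yaw": 0},{"tx": 0,"ty": 0,"tz": 0,"yaw": 0}])

```text
clock: 27.95
tcp_pos: [0.5687, 0.2316, 0.18]
tcp_rot: [0.988, -0.151, -0.0, 0.0]
force: [-1.2, -0.3, 0.5]
width: 0.0758
grasp_force: 0.0
```

Run:
```python
from stack import *
from rig import env
for n in("top","side"):
    im=env.get_image(n);np.savez(n+"3.npz",**im)
    for b in board(im,.062): print(n,"board",b[:5])
    for b in ends(im,.054): print(n,"new",b[:5])
    if n=="side": s=cv2.resize(im["color"][160:260,255:375,::-1],None,fx=3.4,fy=3.4,interpolation=cv2.INTER_CUBIC)
    else: t=cv2.resize(rect(im,.062,.38,.6,-.12,.08)[0][:,:,::-1],(309,340))
cv2.imwrite("pics/crop4.png",cv2.hconcat([t,s]))
```

```text
top board (array([489.7, -15.2]), 163.8, 55.5, -17.4, array([489.7, -15.3], dtype=float32))
top new (array([5.515e+02, 2.000e-01]), 12.5, 10.0, 0.0, array([551.9,   0.6], dtype=float32))
top new (array([529.2, -70.8]), 27.6, 14.0, 73.1, array([528.8, -70.7], dtype=float32))
top new (array([458.7,  31.1]), 13.2, 12.2, -19.7, array([458.6,  31.1], dtype=float32))
top new (array([436.3, -40.7]), 26.1, 13.6, 72.5, array([435.9, -40.9], dtype=float32))
side board (array([488.3, -16.4]), 164.9, 58.5, -17.0, array([488.3, -16.4], dtype=float32))
side new (array([528.1, -70.5]), 29.5, 15.4, 71.0, array([528.2, -70.2], dtype=float32))
side new (array([433.2, -40.6]), 29.5, 17.9, 66.4, array([434.3, -40.6], dtype=float32))
```

View pics/crop4.png

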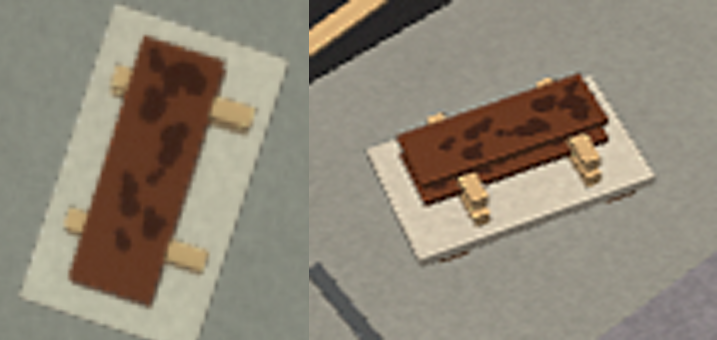

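The upper blank measures (489.7,-15.2) at -17.4°, against (490.5,-15.8) at -17.6° for the lower one. It is level, and the sticks are within about 2 mm of those below. The arm is clear, so I hand in.

```bash
python3 -c "
from rig import env
print(env.job_done())"
```

```text
the job is handed in; nothing more can be done
None
```

I added the layer and handed the job in at about 28 s of the 70 s allowed: both sticks measure within about 2 mm of the ones below, and the second blank lies level within about 1 mm of the lower one; the lower layer had not moved when checked after the first stick, and I did not measure the other items again at the end.

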